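# Shim the rocking vaporiser stand

## Task

The vaporiser's stand leans and rocks because the foot on its red-banded leg is too short. Using only your fingertips, push the yellow wedge thin end first under that foot until the stand sits level, with the opposite foot down on the bench again, and leave the wedge there. Slide the wedge without picking it up, keep your hand off the vaporiser and its stand and do not shove it out of place, and leave everything else where it is.

Things in the scene. Friction and masses are not known exactly. Their poses are not given: they have to be found in the camera images.
- stand: Loose steel vaporiser with black dial on an aluminium cross stand, 3 kg, 264 mm tall. Origin: bench height under the middle of the cross; z its upright axis. Legs run 140 mm out along +x, -x, +y, -y (26 mm wide, undersides 40 mm up). The vaporiser reaches 56 mm out (filler block: 90 mm over the -x leg, from 84 mm up). At the start it leans 0.064 rad down over the red-banded -x leg.
- foot_short: Foot under the red-banded leg, 125 mm out along the stand's -x, 8 mm too short: a black rubber ball 28 mm across on a 14 mm stem. Origin: lowest point of the ball. On the bench at the start, 8 mm above it when the stand is level. Until then it carries only a few newtons. The other three feet are full length.
- foot_far: The opposite foot, 125 mm out along the stand's +x: the same black ball, full length. Origin: lowest point of the ball. It hangs about 8 mm off the bench at the start and comes down as the short foot rises.
- wedge: Loose yellow wedge lying flat, thin end (+x) towards the short foot: 130 x 46 mm, 0.12 kg, flat back face. Origin: centre of its underside. Its top rises evenly from 2.5 mm (thin edge) to 18 mm (back). Getting the nose under the foot takes 8 to 15 N, then less; level with the foot's middle about 45 mm in from the thin edge. Near 50 mm it jams: pushing on (12 N and up) only slides the whole stand.
- wedge_tip (a point): Middle of the wedge's thin edge, on its underside.
- wedge_back (a point): Middle of the wedge's back face, 9 mm above its underside.
- carton: yellow drug carton, 70 x 70 x 110 mm, loose; leave alone. Origin: centre of its underside.
- agent_bottle: amber glass bottle with yellow cap, 64 mm across, 130 mm tall, loose; leave alone. Origin: centre of its underside.
- white_cup: small white plastic cup, 52 mm across, 42 mm tall, loose; leave alone. Origin: centre of its underside.
- driver: screwdriver lying on the bench, about 200 mm long, loose; leave alone. Origin: middle of its length, on its underside.
- coupling: brass gas coupling standing up, 32 mm across, 45 mm tall, loose; leave alone. Origin: centre of its underside.
- tray: shallow steel tray, 120 x 180 x 35 mm, loose; leave alone. Origin: centre of its underside.
- key: blue filler key standing up, 22 mm across, 60 mm tall, loose; leave alone. Origin: centre of its underside.
Not all that is in view belongs to the job. There is more than one size of the wedge; the job needs the middle-sized.

How it is judged:
By the outcome, as a careful person would: the job done as asked, in the order asked, and still so for the second after the job is handed in, with the robot touching nothing.
It also fails if it takes over 48 s, if anything falls off the work surface, if the arm or the gripper's body presses on something with over 40 N, if the wrist force passes 120 N, or if a joint passes its speed limit or range.

## Robot

A 7-joint arm with a two-finger parallel gripper is mounted at the origin on the work surface. World frame = base frame: x ahead of the robot, y to its left, z up, the work surface at z = 0. Lengths are in m, angles in rad, forces in N, time in s.
With the tool pointing down it reaches from about 0.425 to 0.95 m from the base axis. Payload 16.7 kg.
Tool frame: the origin (TCP) lies on the centre line of the jaws, within the pads' length; the fingertips stand 25 mm ahead of it and the grasp point (between the pads) lies 6 mm ahead of it; z points along the fingers, y is the line along which they close (so a half turn about z gives the same grasp; the last joint's range is limited). The gripper opens to 94 mm and grips with 3 to 60 N. Pads are 16 mm wide; open, the fingers measure 119 mm over their backs; the gripper's body (75 mm by 177 mm) begins 78 mm behind the grasp point.
Start: joints at [-1.423, 0.426, 0.074, 1.606, -0.034, 1.111, -0.067], TCP at [0.198, 0.645, 0.23] pointing down, gripper open.
Joint ranges: [-2.85, 2.85], [-0.5, 2.14], [-1.23, 1.37], [0.21, 2.46], [-1.02, 4.16], [0.16, 2.05], [-2.73, 2.73]. Speed limits (rad/s): [1.89, 1.89, 2.39, 2.39, 3.01, 3.01, 3.01].

## Interface

Orientations are given as a unit quaternion [w, x, y, z].
In Python, from rig import bot, camera, models gives the robot as it stands.
- The arm moves only by the tool move_arm, never from a script. Its argument "targets" is a list of rows, each an object with "delta_pos": the shift along the tool's x, y, z in m, a list of three; "twist": the turn, a rotation vector about the tool's x, y, z in degrees, a list of three; "fingers": the closure, from -1 (fully open) to 1 (shut), so that 0 is half open. A call has 1 to 5 rows; each row shifts and turns the commanded pose from where the row before left it, along the tool's axes as they then stand; what a row does not reach is not made up. A row lasts 1/8 s, in which the tool goes at most 62.5 mm and 10.7 degrees, less where a joint would pass 70% of its speed; a pose out of reach is approached as far as the arm can. A call is refused whole if a number of a shift passes 0.0625 or a number of a turn 10.7, either way. A call with a gripper value outside its range is refused whole. The fingers move at their own pace and stop on an object; "force" is the grip in N (left out, the last holds). Time passes only in rows, so rows that do not move let the fingers close. It gives the time, the measured TCP pose, the force and the opening at its end, in the units of the state.
- bot.sense(): the state, without advancing time (a new reading comes with each control period).
- camera(name): name is "scene" or "top" or "wrist"; returns a dict with "pixels" (384x512x3 uint8, blue, green, red), "fx", "fy", "cx", "cy" (pixels), "R" (3x3) and "t" (3): a world point X has camera coordinates R X + t. Camera axes: x right, y down, z forward; pixel columns grow to the right and rows downward; lengths in m; the calibration is good to about 2 mm. A picture is of the moment at which its call begins. There is no depth.
- bot.hand_in(): hands the job in, once; it reports no verdict.
Trained networks look in a picture, given as the dict that the camera call returned (one of the last four; its "shot" number tells which), for a name from the list of things; names that differ only in an ending like _2 or _b are one class to them, and where a whole thing is asked for, a point or a joint stands for the part that bears it (a point fixed in the world has none). Each returns a list of dicts, best first, with "confidence" (0 to 1); they miss things now and then, are a little off and sometimes report something else, mostly with a low value. They report only what shows in the picture. A call takes as long as a camera call. They do not tell look-alikes from the thing itself.
- models.look_for(picture, label): "box" ([left, top, right, bottom] in pixels, round what is visible of it).
The state is a dict: "t": time; "joint_pos": joint angles; "qvel": joint speeds; "effort": joint torques, N m; "eef_pos": TCP position; "eef_rot": TCP orientation; "wrist_force": force on the tool from outside, world axes, zero at the start; "ft_torque": the same for the moment, N m; "opening": finger opening in m.
Only numpy, scipy, OpenCV 4.12 (cv2) and the standard library are available. Lean on these libraries where they do the work, as an engineer would, in place of code of your own. Each camera call takes 0.05 s, during which the arm holds its last target. There are 200 camera calls.

## Working session

There is one attempt and no reset: what is moved stays moved. The work goes in short steps, Python scripts to look and compute and a tool call to move; the robot and the scene stay as the last step left them, time stands still between calls to the robot, and variables do not carry over. Pictures are saved under pics/ and viewed, on a budget of 10 in all, crops included, one or two more only if the job needs it, and the job is handed in when it is done.

Besides the shell and the picture viewer there is one more tool, called after "Call:" as name(argument=value, ...) on one line, values as JSON. move_arm: Moves the arm, as the interface text tells. Its arguments: {"type":"object","properties":{"targets":{"type":"array","items":{"type":"object","properties":{"delta_pos":{"type":"array","items":{"type":"number"}},"twist":{"type":"array","items":{"type":"number"}},"fingers":{"type":"number"}}}},"force":{"type":"number"}},"required":["targets"]}

```bash
mkdir -p pics
cat > h.py <<'E'
import numpy as np,cv2
from rig import bot,camera,models
def plane(p,uv,z=0):
    R=np.array(p["R"]);t=np.array(p["t"]);c=-R.T@t
    d=R.T@np.array([(uv[0]-p["cx"])/p["fx"],(uv[1]-p["cy"])/p["fy"],1]);return c+d*(z-c[2])/d[2]
def proj(p,X):
    q=np.array(p["R"])@np.array(X)+np.array(p["t"]);return [p["fx"]*q[0]/q[2]+p["cx"],p["fy"]*q[1]/q[2]+p["cy"]]
E
python3 - <<'E'
from h import *
s=bot.sense();print(s)
for n in("top","scene"):
    p=camera(n);cv2.imwrite(f"pics/{n}0.png",p["pixels"]);print(n,p["fx"],-np.array(p["R"]).T@np.array(p["t"]))
    for l in("wedge","stand","foot_short","foot_far","wedge_tip","carton","driver","key"):
        for d in models.look_for(p,l)[:4]:
            b=d["box"];print(l,round(d["confidence"],2),np.round(b),plane(p,[(b[0]+b[2])/2,(b[1]+b[3])/2]).round(3))
E
```

```text
{'t': 0.0, 'joint_pos': array([-1.42250098,  0.42673564,  0.07383029,  1.60659007, -0.03407648,
        1.11077786, -0.0670988 ]), 'qvel': array([-5.19507955e-05,  1.61312255e-03, -2.91150364e-04, -4.86681268e-04,
       -6.71795435e-04,  2.00972333e-04,  1.49158330e-04]), 'effort': array([-3.12145086e-03, -9.35803771e+01,  3.66501153e+00, -4.54181564e+01,
       -4.90485679e-02,  2.08206422e-02,  1.12619286e-04]), 'eef_pos': array([0.19795972, 0.64490889, 0.22978003]), 'eef_rot': array([-4.04162461e-05,  1.48348426e-01,  9.88934959e-01, -6.24874900e-04]), 'wrist_force': array([ 0.43607379, -0.57873746, -0.42381233]), 'ft_torque': array([-0.00880493,  0.02965132, -0.0527103 ]), 'opening': 0.09392573864810586}
top 450.27843275152065 [0.35976815 0.02079022 1.51554813]
wedge 0.94 [218. 179. 263. 194.] [0.626 0.051 0.   ]
wedge 0.93 [161. 210. 216. 243.] [0.491 0.227 0.   ]
wedge 0.85 [246. 212. 268. 236.] [ 0.498 -0.002  0.   ]
stand 0.83 [264. 154. 353. 241.] [ 0.585 -0.18   0.   ]
foot_far 0.47 [224. 178. 258. 195.] [0.625 0.048 0.   ]
wedge_tip 0.97 [222. 178. 262. 193.] [0.629 0.045
[... 306 characters left out ...]
42. 193. 282. 225.] [0.624 0.05  0.   ]
wedge 0.8 [298. 192. 362. 231.] [0.491 0.216 0.   ]
wedge 0.78 [256. 172. 291. 183.] [ 0.495 -0.011  0.   ]
stand 0.67 [180. 100. 248. 191.] [ 0.513 -0.28   0.   ]
stand 0.33 [241. 193. 282. 225.] [0.625 0.047 0.   ]
wedge_tip 0.82 [303. 188. 363. 231.] [0.48  0.218 0.   ]
wedge_tip 0.68 [239. 194. 280. 225.] [0.631 0.047 0.   ]
wedge_tip 0.61 [260. 170. 290. 187.] [ 0.497 -0.004  0.   ]
carton 0.82 [154. 100. 183. 139.] [ 0.525 -0.524  0.   ]
carton 0.66 [380. 210. 421. 228.] [0.375 0.394 0.   ]
driver 0.61 [380. 208. 448. 238.] [0.361 0.434 0.   ]
key 0.64 [382. 236. 393. 252.] [0.482 0.409 0.   ]
key 0.39 [159. 154. 167. 166.] [ 0.686 -0.359  0.   ]
```

View pics/top0.png

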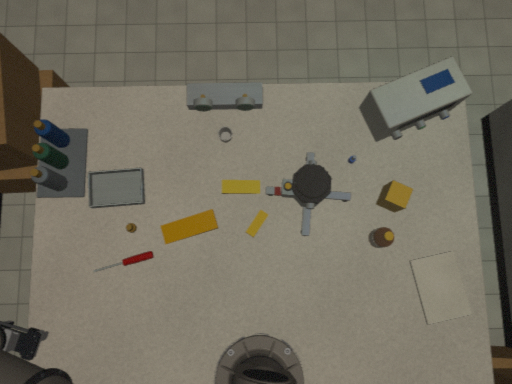

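View pics/scene0.png

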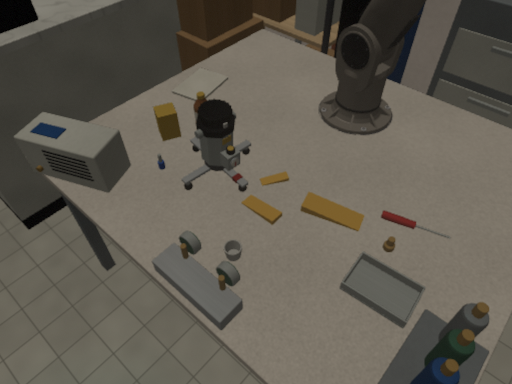

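Run:
```python
from h import *
p=camera("top");im=p["pixels"]
hsv=cv2.cvtColor(im,cv2.COLOR_BGR2HSV)
m=cv2.inRange(hsv,(18,120,100),(35,255,255));n,l,st,c=cv2.connectedComponentsWithStats(m)
for i in range(1,n):
    if st[i,4]<40: continue
    pts=np.argwhere(l==i)[:,::-1].astype(np.float32)
    W=np.array([plane(p,q,0.01)[:2] for q in pts],np.float32)
    print(st[i],cv2.minAreaRect(W))
x0,y0=205,145
cv2.imwrite("pics/c1.png",cv2.resize(im[y0:y0+100,x0:x0+160],None,fx=5,fy=5,interpolation=cv2.INTER_CUBIC))
```

```text
[222 180  38  14 518] ((0.624539315700531, 0.05061732977628708), (0.12585900723934174, 0.04480260983109474), 88.9232406616211)
[385 181  28  27 463] ((0.5895076394081116, -0.48459598422050476), (0.07313398271799088, 0.07325771450996399), 64.50188446044922)
[ 161  209   57   35 1088] ((0.4935285747051239, 0.2251037061214447), (0.06707897037267685, 0.18283088505268097), 16.41313934326172)
[246 210  22  27 256] ((0.49989625811576843, -0.0015541724860668182), (0.030745962634682655, 0.09032560884952545), 55.26234817504883)
[384 231  10  10  71] ((0.4487866759300232, -0.441907674074173), (0.0294303260743618, 0.02742604725062847), 23.30223274230957)
```

View pics/c1.png

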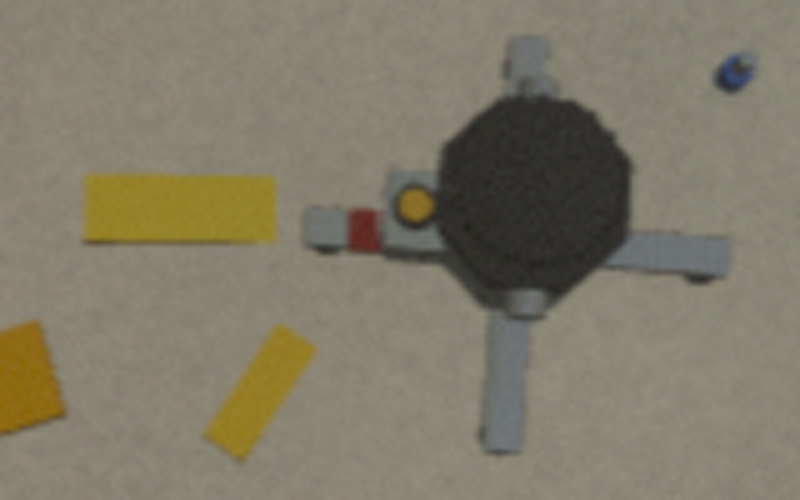

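Call:
move_arm(targets=[{"delta_pos": [-0.05, -0.03, 0], "twist": [0, 0, 10], "fingers": 0.57}, {"delta_pos": [-0.05, -0.03, 0], "twist": [0, 0, 10], "fingers": 0.57}])

```text
t: 1.2
eef_pos: [0.269, 0.5514, 0.2302]
eef_rot: [0.0, 0.32, 0.947, -0.0]
wrist_force: [1.0, 0.0, 0.7]
opening: 0.0774
```

Call:
move_arm(targets=[{"delta_pos": [-0.054, -0.013, 0], "twist": [0, 0, 10.6], "fingers": 0.57}, {"delta_pos": [-0.055, -0.003, 0], "twist": [0, 0, 10.6]}, {"delta_pos": [-0.055, 0.007, 0], "twist": [0, 0, 10.6]}, {"delta_pos": [-0.053, 0.017, 0], "twist": [0, 0, 10.6]}, {"delta_pos": [-0.048, 0.027, 0], "twist": [0, 0, 10.6]}])

```text
schema error: expected keys delta_pos, twist, fingers
```

Call:
move_arm(targets=[{"delta_pos": [-0.043, 0.035, 0.0]}, {"delta_pos": [-0.043, 0.035, 0]}, {"delta_pos": [-0.043, 0.035, 0]}, {"delta_pos": [-0.043, 0.035, 0]}, {"delta_pos": [-0.02, 0.035, 0], "twist": [0, 0, 3]}])

```text
schema error: expected keys delta_pos, twist, fingers
```

Run:
```python
from h import *
s=bot.sense();print(s["t"],s["eef_pos"],s["eef_rot"],s["opening"],s["wrist_force"])
p=camera("wrist");cv2.imwrite("pics/w1.png",p["pixels"]);print(-np.array(p["R"]).T@np.array(p["t"]),np.array(p["R"]).round(2))
```

```text
1.2 [0.26896002 0.55142523 0.23020669] [ 1.15589356e-04  3.20334560e-01  9.47304469e-01 -1.15843163e-05] 0.07739146138739525 [1.03279986 0.01847649 0.74762577]
[0.2097137  0.59673567 0.38496237] [[ 0.61  0.79  0.  ]
 [ 0.77 -0.59  0.26]
 [ 0.21 -0.16 -0.97]]
```

View pics/w1.png

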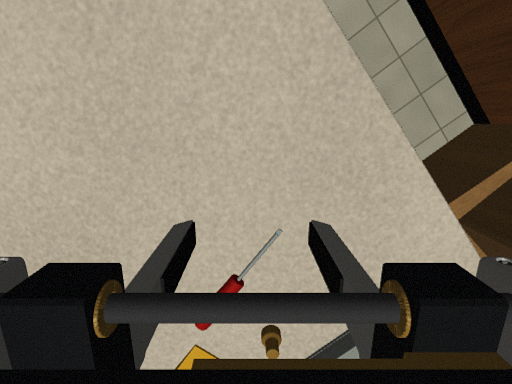

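Call:
move_arm(targets=[{"delta_pos": [-0.054, -0.013, 0], "twist": [0, 0, 10.6], "fingers": 0.57}, {"delta_pos": [-0.055, -0.003, 0], "twist": [0, 0, 10.6], "fingers": 0.57}, {"delta_pos": [-0.055, 0.007, 0], "twist": [0, 0, 10.6], "fingers": 0.57}, {"delta_pos": [-0.053, 0.017, 0], "twist": [0, 0, 10.6], "fingers": 0.57}, {"delta_pos": [-0.048, 0.027, 0], "twist": [0, 0, 10.6], "fingers": 0.57}])

```text
t: 1.88
eef_pos: [0.4441, 0.3367, 0.2308]
eef_rot: [-0.0, 0.71, 0.705, 0.0]
wrist_force: [0.3, -0.3, -0.1]
opening: 0.0235
```

Call:
move_arm(targets=[{"delta_pos": [-0.043, 0.035, -0.02], "twist": [0, 0, 0], "fingers": 0.57}, {"delta_pos": [-0.043, 0.035, -0.02], "twist": [0, 0, 0], "fingers": 0.57}, {"delta_pos": [-0.043, 0.035, -0.02], "twist": [0, 0, 0], "fingers": 0.57}, {"delta_pos": [-0.043, 0.035, -0.02], "twist": [0, 0, 0], "fingers": 0.57}, {"delta_pos": [-0.05, 0.035, -0.02], "twist": [0, 0, 3], "fingers": 0.57}])

```text
t: 2.5
eef_pos: [0.6179, 0.1163, 0.3308]
eef_rot: [-0.0, 0.726, 0.688, 0.0]
wrist_force: [1.2, 0.9, 0.4]
opening: 0.0202
```

Run:
```python
from h import *
s=bot.sense();print(s["t"],s["eef_pos"],s["eef_rot"],s["opening"],s["wrist_force"])
p=camera("wrist");cv2.imwrite("pics/w2.png",p["pixels"]);print(-np.array(p["R"]).T@np.array(p["t"]))
t=camera("top")
for z in(.04,.05,.055):
  a=plane(t,(265.7,190.6),z);b=plane(t,(350.6,196.4),z+.012);d=(b-a)[:2];L=np.linalg.norm(d);print(z,a,b,L,d/L,a[:2]+.015*d/L)
```

```text
2.5 [0.61788854 0.11627041 0.33084764] [-4.97543740e-05  7.25661423e-01  6.88051890e-01  3.06632572e-04] 0.0201976579960492 [1.19715382 0.90522846 0.38962132]
[0.62252414 0.19105407 0.48565043]
0.04 [ 0.6038062  -0.03353686  0.04      ] [ 0.57719349 -0.31203629  0.052     ] 0.2797680605474275 [-0.0951242  -0.99546541] [ 0.60237934 -0.04846885]
0.05 [ 0.60215232 -0.03316868  0.05      ] [ 0.57570789 -0.30976219  0.062     ] 0.2778547716665179 [-0.09517359 -0.99546069] [ 0.60072472 -0.04810059]
0.055 [ 0.60132538 -0.03298459  0.055     ] [ 0.57496509 -0.30862513  0.067     ] 0.27689812748523274 [-0.09519854 -0.99545831] [ 0.59989741 -0.04791647]
```

View pics/w2.png

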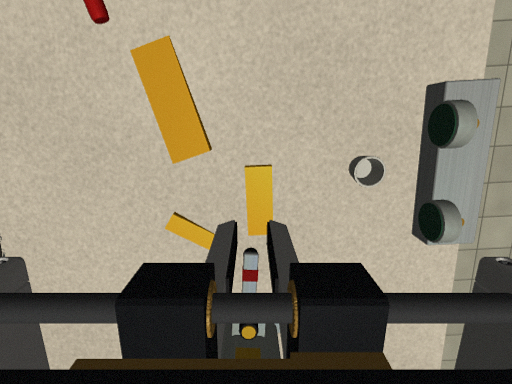

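```bash
cat >> h.py <<'E'
def wedge(p,pr=True):
    """fit of the wedge's top outline: back corners z=.018, tip z=.0025"""
    hsv=cv2.cvtColor(p["pixels"],cv2.COLOR_BGR2HSV)
    m=cv2.inRange(hsv,(16,120,90),(35,255,255));n,l,st,c=cv2.connectedComponentsWithStats(m)
    out=[]
    for i in range(1,n):
        if st[i,4]<150: continue
        pts=np.argwhere(l==i)[:,::-1].astype(np.float32)
        W=np.array([plane(p,q,0.01)[:2] for q in pts],np.float32)
        r=cv2.minAreaRect(W);out.append((np.round(r[0],4),np.round(sorted(r[1]),3),cv2.boxPoints(r).round(4).tolist()))
    return out
E
python3 - <<'E'
from h import *
p=camera("wrist")
for o in wedge(p):print(o)
print("scene")
for o in wedge(camera("scene")):print(o)
for n,q in(("back",(258.5,165)),("tip",(260,235)),):print(n,plane(p,q,.018 if n=="back" else .0025))
for q in((250.5,249),(250,272),(250,300)):print(plane(p,q,.05))
E
```

```text
(array([0.4963, 0.2236]), array([0.07 , 0.185]), [[0.44020000100135803, 0.3050999939441681], [0.4844000041484833, 0.12530000507831573], [0.5523999929428101, 0.1420000046491623], [0.5081999897956848, 0.32179999351501465]])
(array([0.6283, 0.0505]), array([0.047, 0.129]), [[0.6043999791145325, -0.013700000010430813], [0.6510999798774719, -0.014100000262260437], [0.6521999835968018, 0.11469999700784683], [0.6054999828338623, 0.11509999632835388]])
(array([ 0.5036, -0.    ]), array([0.037, 0.092]), [[0.4546000063419342, 0.00800000037997961], [0.5333999991416931, -0.03959999978542328], [0.5525000095367432, -0.008100000210106373], [0.47369998693466187, 0.03959999978542328]])
scene
(array([-0.1588, -0.9208]), array([0.223, 0.397]), [[-0.35929998755455017, -1.0289000272750854], [0.03779999911785126, -1.0357999801635742], [0.04170000180602074, -0.8126999735832214], [-0.3555000126361847, -0.8058000206947327]])
(array([ 0.502 , -0.5748]), array([0.076, 0.078]), [[0.45010000467300415, -0.5914999842643738], [0.5195000171661377, -0.6263999938964844], [0.5539000034332275, -0.5580999851226807], [0.4
[... 212 characters left out ...]
99832361937], [0.4715999960899353, 0.03669999912381172]])
(array([0.4948, 0.2216]), array([0.071, 0.19 ]), [[0.4429999887943268, 0.3091000020503998], [0.4763999879360199, 0.12160000205039978], [0.546500027179718, 0.13410000503063202], [0.5131000280380249, 0.3215999901294708]])
(array([0.6295, 0.0493]), array([0.049, 0.124]), [[0.6008999943733215, 0.10920000076293945], [0.6096000075340271, -0.014100000262260437], [0.6581000089645386, -0.010700000450015068], [0.6492999792098999, 0.11259999871253967]])
back [0.63382667 0.109034   0.018     ]
tip [ 0.62949071 -0.02440638  0.0025    ]
[ 0.61153307 -0.02834802  0.05      ]
[ 0.60786856 -0.07191844  0.05      ]
[ 0.6042517  -0.12792333  0.05      ]
```

Call:
move_arm(targets=[{"delta_pos": [-0.02, 0.026, 0.03], "twist": [0, 0, 2], "fingers": 0.57}, {"delta_pos": [-0.02, 0.026, 0.055], "twist": [0, 0, 0], "fingers": 0.57}, {"delta_pos": [-0.018, 0.026, 0.06], "twist": [0, 0, 0], "fingers": 0.57}, {"delta_pos": [0, 0, 0.06], "twist": [0, 0, 0], "fingers": 0.57}, {"delta_pos": [0, 0, 0.05], "twist": [0, 0, 0], "fingers": 0.57}])

```text
t: 3.32
eef_pos: [0.6865, 0.0574, 0.078]
eef_rot: [-0.001, 0.737, 0.676, -0.001]
wrist_force: [-0.1, 0.4, 0.0]
opening: 0.0203
```

Call:
move_arm(targets=[{"delta_pos": [0, 0, 0.03], "twist": [0, 0, 0], "fingers": 0.57}, {"delta_pos": [0, 0, 0.01], "twist": [0, 0, 0], "fingers": 0.57}, {"delta_pos": [0, 0, 0], "twist": [0, 0, 0], "fingers": 0.57}])

```text
t: 3.7
eef_pos: [0.6876, 0.0565, 0.0411]
eef_rot: [-0.0, 0.737, 0.676, -0.0]
wrist_force: [-0.4, -0.8, 1.1]
opening: 0.0203
```

Call:
move_arm(targets=[{"delta_pos": [-0.006, 0, 0.012], "twist": [0, 0, 0], "fingers": 0.57}, {"delta_pos": [0, -0.01, 0], "twist": [0, 0, 0], "fingers": 0.57}, {"delta_pos": [0, -0.006, 0], "twist": [0, 0, 0], "fingers": 0.57}, {"delta_pos": [0, -0.006, 0], "twist": [0, 0, 0], "fingers": 0.57}, {"delta_pos": [0, -0.003, 0], "twist": [0, 0, 0], "fingers": 0.57}])

```text
t: 4.32
eef_pos: [0.6623, 0.0521, 0.0294]
eef_rot: [0.0, 0.738, 0.675, 0.0]
wrist_force: [1.2, 0.3, 0.9]
opening: 0.0199
```

Run:
```python
from h import *
s=bot.sense();print(s["t"],s["eef_pos"],s["eef_rot"],s["opening"],s["wrist_force"])
for n in("top","wrist"):
  p=camera(n);cv2.imwrite(f"pics/{n}3.png",p["pixels"])
  for o in wedge(p):print(o)
```

```text
4.325 [0.66231833 0.05214051 0.02943426] [1.38563152e-04 7.37589116e-01 6.75249695e-01 3.54697105e-04] 0.019914482571076517 [1.19989028 0.3320128  0.8545375 ]
(array([0.9237, 0.8764]), array([0.017, 0.265]), [[0.791100025177002, 0.8754000067710876], [0.7922999858856201, 0.858299970626831], [1.056399941444397, 0.8773000240325928], [1.0550999641418457, 0.8945000171661377]])
(array([1.0208, 0.7342]), array([0.046, 0.063]), [[0.9889000058174133, 0.7116000056266785], [1.052299976348877, 0.7110000252723694], [1.0527000427246094, 0.7569000124931335], [0.989300012588501, 0.7574999928474426]])
(array([0.6846, 0.8052]), array([0.039, 0.126]), [[0.6567000150680542, 0.8648999929428101], [0.6743000149726868, 0.7401000261306763], [0.7124000191688538, 0.7454000115394592], [0.6948999762535095, 0.8702999949455261]])
(array([ 0.589 , -0.4836]), array([0.075, 0.075]), [[0.5390999913215637, -0.5011000037193298], [0.6068000197410583, -0.5333999991416931], [0.6388999819755554, -0.4661000072956085], [0.5712000131607056, -0.43380001187324524]])
(array([0.6168, 0.0065]), array([0.037, 0.045]), [[0.5940999984
[... 826 characters left out ...]
5, -0.7459999918937683]])
(array([0.5283, 0.1525]), array([0.039, 0.044]), [[0.5004000067710876, 0.16110000014305115], [0.5231999754905701, 0.12370000034570694], [0.5562999844551086, 0.14399999380111694], [0.5333999991416931, 0.18129999935626984]])
(array([0.6191, 0.075 ]), array([0.049, 0.08 ]), [[0.593999981880188, 0.11469999700784683], [0.595300018787384, 0.03449999913573265], [0.6442999839782715, 0.03530000150203705], [0.6430000066757202, 0.11550000309944153]])
(array([ 0.5276, -0.0197]), array([0.029, 0.054]), [[0.4993000030517578, -0.03150000050663948], [0.5533000230789185, -0.036400001496076584], [0.555899977684021, -0.007899999618530273], [0.5019000172615051, -0.003100000089034438]])
```

View pics/wrist3.png

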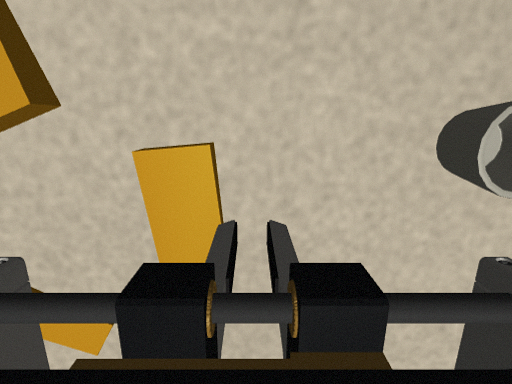

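Call:
move_arm(targets=[{"delta_pos": [0, 0.004, 0], "twist": [0, 0, 0], "fingers": 0.57}, {"delta_pos": [-0.018, 0, 0], "twist": [0, 0, 0], "fingers": 0.57}, {"delta_pos": [0, -0.005, 0], "twist": [0, 0, 0], "fingers": 0.57}, {"delta_pos": [0, -0.004, 0], "twist": [0, 0, 0], "fingers": 0.57}, {"delta_pos": [0, -0.0025, 0], "twist": [0, 0, 0], "fingers": 0.57}])

```text
t: 5.05
eef_pos: [0.653, 0.0349, 0.029]
eef_rot: [-0.0, 0.738, 0.675, 0.0]
wrist_force: [0.8, -0.4, -0.1]
opening: 0.0203
```

```bash
sed -i 's/if st\[i,4\]<150: continue/if st[i,4]<100: continue\n        if not(.57<plane(p,c[i],.01)[0]<.68 and -.1<plane(p,c[i],.01)[1]<.2):continue/' h.py
python3 - <<'E'
from h import *
s=bot.sense();print(s["t"],s["eef_pos"],s["eef_rot"],s["opening"],s["wrist_force"])
for n in("top","wrist","scene"):
  p=camera(n)
  for o in wedge(p):print(n,o)
E
```

```text
5.05 [0.6530428  0.03492268 0.02897593] [-9.47045566e-05  7.37586067e-01  6.75253124e-01  5.75599031e-05] 0.020268590549907796 [ 0.84467876 -0.44899508 -0.12767582]
wrist (array([0.6131, 0.0691]), array([0.049, 0.102]), [[0.5878999829292297, 0.11980000138282776], [0.5893999934196472, 0.01769999973475933], [0.6384000182151794, 0.018400000408291817], [0.6367999911308289, 0.12049999833106995]])
wrist (array([ 0.6164, -0.0274]), array([0.003, 0.032]), [[0.613099992275238, -0.042899999767541885], [0.6165000200271606, -0.043299999088048935], [0.6195999979972839, -0.011900000274181366], [0.6161999702453613, -0.011500000022351742]])
scene (array([0.6148, 0.0655]), array([0.052, 0.099]), [[0.5866000056266785, 0.1136000007390976], [0.5911999940872192, 0.014999999664723873], [0.6431000232696533, 0.017400000244379044], [0.6384999752044678, 0.11599999666213989]])
```

Call:
move_arm(targets=[{"delta_pos": [0, 0.008, 0], "twist": [0, 0, 0], "fingers": 0.57}, {"delta_pos": [0.01, 0.005, -0.06], "twist": [0, 0, 0], "fingers": 0.57}, {"delta_pos": [0.05, -0.03, -0.06], "twist": [0, 0, 0], "fingers": 0.57}, {"delta_pos": [0.06, -0.03, -0.06], "twist": [0, 0, 0], "fingers": 0.57}, {"delta_pos": [0, 0, 0], "twist": [0, 0, 0], "fingers": 0.57}])

```text
t: 5.82
eef_pos: [0.6319, 0.1307, 0.1785]
eef_rot: [0.0, 0.736, 0.677, 0.003]
wrist_force: [1.1, -1.4, -0.3]
opening: 0.0197
```

Run:
```python
from h import *
s=bot.sense();print(s["t"],s["eef_pos"],s["eef_rot"],s["opening"],s["wrist_force"])
for n in("top","wrist","scene"):
  p=camera(n)
  for o in wedge(p):print(n,o)
  if n=="wrist":cv2.imwrite("pics/w4.png",p["pixels"])
  if n=="top":cv2.imwrite("pics/t4.png",cv2.resize(p["pixels"][145:245,205:365],None,fx=5,fy=5,interpolation=cv2.INTER_CUBIC))
```

```text
5.825 [0.63190445 0.13074148 0.17854937] [1.33908689e-04 7.35793617e-01 6.77201188e-01 2.50744082e-03] 0.019678491228450543 [ 1.06601822 -1.37553867 -0.28153862]
top (array([0.6108, 0.0491]), array([0.045, 0.115]), [[0.5873000025749207, -0.008200000040233135], [0.6320000290870667, -0.008999999612569809], [0.6341999769210815, 0.10639999806880951], [0.5895000100135803, 0.10729999840259552]])
wrist (array([0.6136, 0.0567]), array([0.047, 0.127]), [[0.5899999737739563, -0.006899999920278788], [0.6371999979019165, -0.007000000216066837], [0.6373000144958496, 0.12039999663829803], [0.5900999903678894, 0.12039999663829803]])
wrist (array([ 0.6754, -0.0638]), array([0.005, 0.052]), [[0.6708999872207642, -0.08969999849796295], [0.6761000156402588, -0.09009999781847], [0.6800000071525574, -0.03799999877810478], [0.6747999787330627, -0.03759999945759773]])
scene (array([0.6147, 0.0533]), array([0.052, 0.122]), [[0.5867000222206116, 0.1136000007390976], [0.590499997138977, -0.00860000029206276], [0.6427000164985657, -0.007000000216066837], [0.6388000249862671, 0.1152999997138977]])
```

View pics/t4.png

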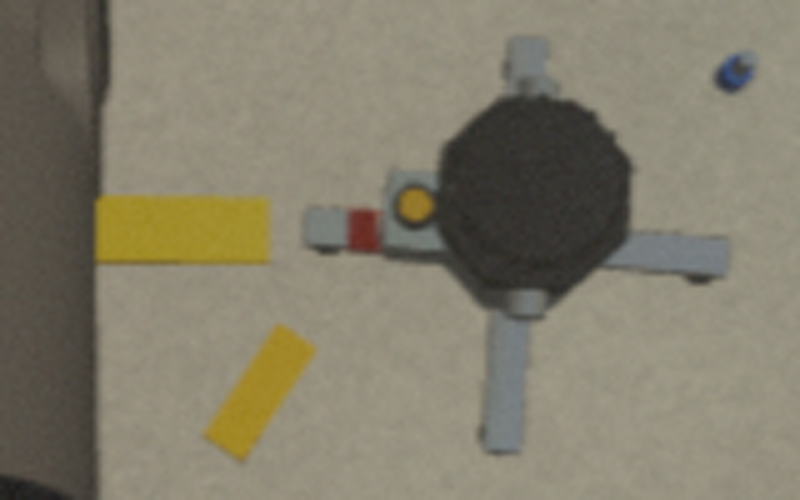

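Call:
move_arm(targets=[{"delta_pos": [0.017, -0.016, 0.02], "twist": [0, 0, 0.5], "fingers": 0.57}, {"delta_pos": [0, 0, 0.05], "twist": [0, 0, 0], "fingers": 0.57}, {"delta_pos": [0, 0, 0.05], "twist": [0, 0, 0], "fingers": 0.57}, {"delta_pos": [0, 0, 0.027], "twist": [0, 0, 0], "fingers": 0.57}, {"delta_pos": [0, 0, 0], "twist": [0, 0, 0], "fingers": 0.57}])

```text
t: 6.6
eef_pos: [0.6162, 0.1417, 0.0264]
eef_rot: [-0.0, 0.742, 0.671, -0.002]
wrist_force: [-0.7, -0.4, 0.2]
opening: 0.0201
```

Call:
move_arm(targets=[{"delta_pos": [-0.006, 0, -0.003], "twist": [0, 0, 0], "fingers": 0.57}, {"delta_pos": [-0.005, 0, 0], "twist": [0, 0, 0], "fingers": 0.57}, {"delta_pos": [-0.004, 0, 0], "twist": [0, 0, 0], "fingers": 0.57}, {"delta_pos": [-0.004, 0, 0], "twist": [0, 0, 0], "fingers": 0.57}, {"delta_pos": [-0.003, 0, 0], "twist": [0, 0, 0], "fingers": 0.57}])

```text
t: 7.22
eef_pos: [0.6145, 0.1222, 0.0315]
eef_rot: [0.0, 0.741, 0.672, 0.0]
wrist_force: [-0.2, 0.3, 0.1]
opening: 0.0203
```

Run:
```python
from h import *
s=bot.sense();print(s["t"],s["eef_pos"],s["eef_rot"],s["opening"],s["wrist_force"])
for n in("top","wrist","scene"):
  p=camera(n)
  for o in wedge(p):print(n,o)
  if n=="top":a=cv2.resize(p["pixels"][165:215,215:315],None,fx=6,fy=6,interpolation=cv2.INTER_CUBIC)
  if n=="scene":b=cv2.resize(p["pixels"][145:220,205:305],None,fx=6,fy=4,interpolation=cv2.INTER_CUBIC)
cv2.imwrite("pics/m5.png",np.vstack([a,b]))
```

```text
7.225 [0.61448028 0.12216791 0.03148616] [1.09476929e-05 7.40589326e-01 6.71957923e-01 1.32563378e-05] 0.020331702427728714 [-0.19230447  0.31424919  0.06237044]
top (array([0.6071, 0.0389]), array([0.045, 0.108]), [[0.5838000178337097, -0.01489999983459711], [0.6284000277519226, -0.015699999406933784], [0.6305000185966492, 0.09260000288486481], [0.5857999920845032, 0.09350000321865082]])
wrist (array([0.6123, 0.0923]), array([0.028, 0.031]), [[0.5968999862670898, 0.07840000092983246], [0.6247000098228455, 0.07569999992847443], [0.6276999711990356, 0.10620000213384628], [0.5999000072479248, 0.10890000313520432]])
wrist (array([0.5767, 0.0577]), array([0.003, 0.032]), [[0.5733000040054321, 0.041999999433755875], [0.57669997215271, 0.041600000113248825], [0.5802000164985657, 0.07339999824762344], [0.57669997215271, 0.0737999975681305]])
wrist (array([0.6406, 0.0497]), array([0.003, 0.029]), [[0.6378999948501587, 0.03550000116229057], [0.6407999992370605, 0.03530000150203705], [0.6432999968528748, 0.06390000134706497], [0.640500009059906, 0.0640999972820282]])
wrist (array([0.6085, 0.035 ]), array([0.032, 0.045]), [[0.5846999883651733, 0.021299999207258224], [0.6291999816894531, 0.017000000923871994], [0.6323000192642212, 0.04859999939799309], [0.5878000259399414, 0.05299999937415123]])
```

View pics/m5.png

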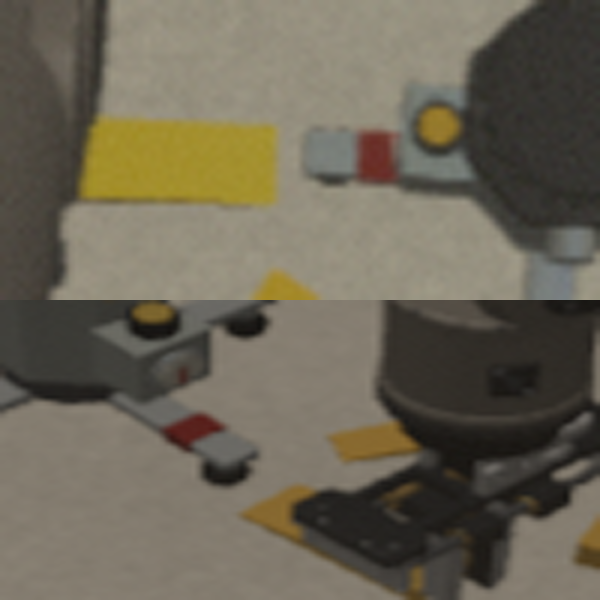

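Call:
move_arm(targets=[{"delta_pos": [-0.004, 0, 0], "twist": [0, 0, 0], "fingers": 0.57}, {"delta_pos": [-0.004, 0, 0], "twist": [0, 0, 0], "fingers": 0.57}, {"delta_pos": [-0.004, 0, 0], "twist": [0, 0, 0], "fingers": 0.57}, {"delta_pos": [-0.004, 0, 0], "twist": [0, 0, 0], "fingers": 0.57}])

```text
t: 7.88
eef_pos: [0.6129, 0.1062, 0.0315]
eef_rot: [-0.0, 0.741, 0.672, -0.0]
wrist_force: [0.0, 0.5, 0.9]
opening: 0.02
```

Call:
move_arm(targets=[{"delta_pos": [-0.003, 0, 0], "twist": [0, 0, 0], "fingers": 0.57}])

```text
t: 8.0
eef_pos: [0.6126, 0.1032, 0.0315]
eef_rot: [-0.0, 0.741, 0.672, -0.0]
wrist_force: [0.4, 1.6, -1.4]
opening: 0.0199
```

Call:
move_arm(targets=[{"delta_pos": [-0.003, 0, 0], "twist": [0, 0, 0], "fingers": 0.57}])

```text
t: 8.12
eef_pos: [0.6123, 0.1003, 0.0315]
eef_rot: [-0.0, 0.741, 0.672, 0.0]
wrist_force: [-0.2, 1.6, 0.4]
opening: 0.02
```

Call:
move_arm(targets=[{"delta_pos": [-0.003, 0, 0], "twist": [0, 0, 0], "fingers": 0.57}])

```text
t: 8.25
eef_pos: [0.612, 0.0974, 0.0314]
eef_rot: [-0.0, 0.741, 0.672, -0.0]
wrist_force: [0.1, 2.5, -0.0]
opening: 0.0204
```

Call:
move_arm(targets=[{"delta_pos": [-0.003, 0, 0], "twist": [0, 0, 0], "fingers": 0.57}])

```text
t: 8.38
eef_pos: [0.6119, 0.0956, 0.0315]
eef_rot: [-0.0, 0.74, 0.672, 0.0]
wrist_force: [1.3, 9.3, -0.2]
opening: 0.0204
```

Call:
move_arm(targets=[{"delta_pos": [-0.003, 0, 0], "twist": [0, 0, 0], "fingers": 0.57}])

```text
t: 8.5
eef_pos: [0.6115, 0.0927, 0.0315]
eef_rot: [-0.0, 0.74, 0.672, 0.0]
wrist_force: [0.0, 6.3, 0.1]
opening: 0.0203
```

Call:
move_arm(targets=[{"delta_pos": [-0.004, 0, 0], "twist": [0, 0, 0], "fingers": 0.57}, {"delta_pos": [-0.004, 0, 0], "twist": [0, 0, 0], "fingers": 0.57}, {"delta_pos": [-0.004, 0, 0], "twist": [0, 0, 0], "fingers": 0.57}, {"delta_pos": [-0.004, 0, 0], "twist": [0, 0, 0], "fingers": 0.57}])

```text
t: 9.0
eef_pos: [0.6099, 0.0754, 0.0315]
eef_rot: [-0.0, 0.741, 0.672, -0.0]
wrist_force: [-0.2, 4.1, 0.2]
opening: 0.0201
```

Run:
```python
from h import *
s=bot.sense();print(s["t"],s["eef_pos"],s["wrist_force"])
p=camera("top");a=cv2.resize(p["pixels"][165:215,215:315],None,fx=6,fy=6,interpolation=cv2.INTER_CUBIC)
p=camera("scene");b=cv2.resize(p["pixels"][145:220,165:265],None,fx=6,fy=4,interpolation=cv2.INTER_CUBIC)
cv2.imwrite("pics/m6.png",np.vstack([a,b]))
```

```text
9.0 [0.60989376 0.07539569 0.03146516] [-0.16936053  4.07467238  0.24277003]
```

View pics/m6.png

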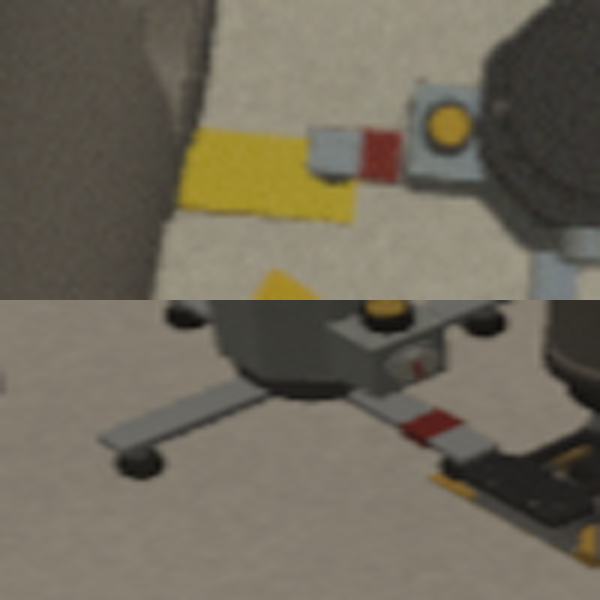

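Call:
move_arm(targets=[{"delta_pos": [-0.004, 0, 0], "twist": [0, 0, 0], "fingers": 0.57}, {"delta_pos": [-0.004, 0, 0], "twist": [0, 0, 0], "fingers": 0.57}, {"delta_pos": [-0.004, 0, 0], "twist": [0, 0, 0], "fingers": 0.57}, {"delta_pos": [-0.004, 0, 0], "twist": [0, 0, 0], "fingers": 0.57}, {"delta_pos": [-0.004, 0, 0], "twist": [0, 0, 0], "fingers": 0.57}])

```text
t: 9.72
eef_pos: [0.6079, 0.0553, 0.0314]
eef_rot: [0.0, 0.741, 0.672, -0.0]
wrist_force: [0.8, 3.5, 0.1]
opening: 0.02
```

Call:
move_arm(targets=[{"delta_pos": [-0.002, 0, 0], "twist": [0, 0, 0], "fingers": 0.57}, {"delta_pos": [-0.002, 0, 0], "twist": [0, 0, 0], "fingers": 0.57}])

```text
t: 9.98
eef_pos: [0.6076, 0.0516, 0.0315]
eef_rot: [-0.0, 0.741, 0.672, -0.0]
wrist_force: [0.1, 3.5, -0.1]
opening: 0.0203
```

Call:
move_arm(targets=[{"delta_pos": [-0.002, 0, 0], "twist": [0, 0, 0], "fingers": 0.57}])

```text
t: 10.1
eef_pos: [0.6074, 0.0497, 0.0315]
eef_rot: [-0.0, 0.741, 0.672, -0.0]
wrist_force: [-0.4, 4.3, 0.3]
opening: 0.0202
```

Call:
move_arm(targets=[{"delta_pos": [-0.002, 0, 0], "twist": [0, 0, 0], "fingers": 0.57}])

```text
t: 10.22
eef_pos: [0.6072, 0.0479, 0.0314]
eef_rot: [-0.0, 0.741, 0.672, 0.0]
wrist_force: [0.5, 5.5, 0.1]
opening: 0.0204
```

Run:
```python
from h import *
s=bot.sense();print(s["t"],s["eef_pos"],s["wrist_force"])
p=camera("top");a=cv2.resize(p["pixels"][145:220,215:365],None,fx=5,fy=5,interpolation=cv2.INTER_CUBIC)
cv2.imwrite("pics/m7.png",a)
```

```text
10.225 [0.60720632 0.0478591  0.03144792] [0.45072955 5.48631455 0.13600674]
```

Call:
move_arm(targets=[{"delta_pos": [-0.001, 0, 0], "twist": [0, 0, 0], "fingers": 0.57}])

```text
t: 10.4
eef_pos: [0.6072, 0.0471, 0.0315]
eef_rot: [-0.0, 0.741, 0.672, 0.0]
wrist_force: [0.2, 6.1, -0.6]
opening: 0.0201
```

Call:
move_arm(targets=[{"delta_pos": [-0.001, 0, 0], "twist": [0, 0, 0], "fingers": 0.57}])

```text
t: 10.52
eef_pos: [0.6071, 0.0464, 0.0315]
eef_rot: [-0.0, 0.74, 0.672, 0.0]
wrist_force: [1.0, 7.2, -0.5]
opening: 0.0199
```

Call:
move_arm(targets=[{"delta_pos": [-0.001, 0, 0], "twist": [0, 0, 0], "fingers": 0.57}])

```text
t: 10.65
eef_pos: [0.607, 0.0457, 0.0315]
eef_rot: [-0.0, 0.74, 0.672, 0.0]
wrist_force: [-0.1, 7.0, -0.9]
opening: 0.0204
```

Run:
```python
from h import *
s=bot.sense();print(s["t"],s["eef_pos"],s["wrist_force"])
p=camera("top");a=cv2.resize(p["pixels"][145:220,215:365],None,fx=4,fy=4,interpolation=cv2.INTER_CUBIC)
p=camera("scene");b=cv2.resize(p["pixels"][120:205,165:315],None,fx=4,fy=3.5,interpolation=cv2.INTER_CUBIC)
cv2.imwrite("pics/m8.png",np.vstack([a,b]))
```

```text
10.65 [0.60698916 0.04567396 0.03146883] [-0.06615845  7.04848361 -0.9249423 ]
```

View pics/m8.png

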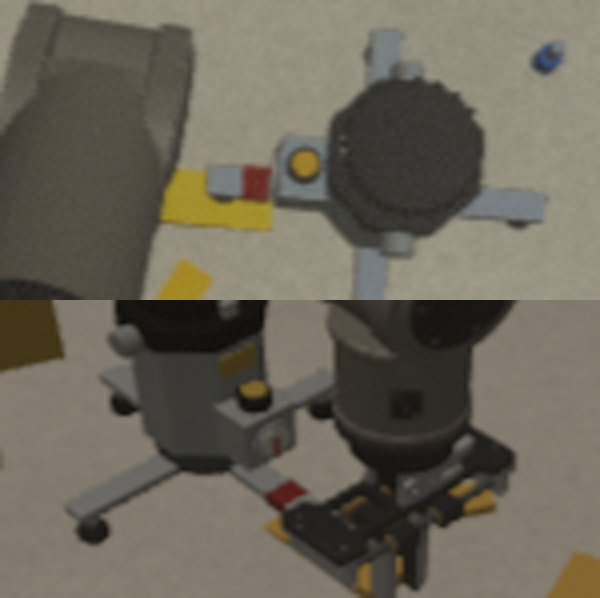

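Call:
move_arm(targets=[{"delta_pos": [-0.001, 0, 0], "twist": [0, 0, 0], "fingers": 0.57}])

```text
t: 10.88
eef_pos: [0.6069, 0.045, 0.0315]
eef_rot: [-0.0, 0.74, 0.672, 0.0]
wrist_force: [0.7, 9.4, 0.7]
opening: 0.0205
```

Call:
move_arm(targets=[{"delta_pos": [-0.001, 0, 0], "twist": [0, 0, 0], "fingers": 0.57}])

```text
t: 11.0
eef_pos: [0.6068, 0.0442, 0.0315]
eef_rot: [-0.0, 0.74, 0.672, 0.0]
wrist_force: [-0.1, 10.1, -0.5]
opening: 0.0201
```

Run:
```python
from h import *
a=cv2.imread("pics/top0.png");b=camera("top")["pixels"]
# apparent shift of stand parts vs start (px): far-leg end, side-leg ends, dial
for n,(x0,y0,x1,y1) in dict(far=(335,185,360,205),back=(302,148,318,163),front=(298,220,316,240),dial=(290,160,335,208),red=(262,182,283,198)).items():
    r=cv2.matchTemplate(cv2.resize(b[y0-6:y1+6,x0-6:x1+6],None,fx=8,fy=8,interpolation=3),cv2.resize(a[y0:y1,x0:x1],None,fx=8,fy=8,interpolation=3),cv2.TM_CCOEFF_NORMED)
    _,v,_,l=cv2.minMaxLoc(r);print(n,round(v,3),l[0]/8-6,l[1]/8-6)
```

```text
far 0.883 1.0 0.0
back 0.787 1.0 0.0
front 0.933 1.0 0.0
dial 0.959 4.0 0.0
red 0.777 1.0 0.0
```

Run:
```python
from h import *
a=cv2.imread("pics/top0.png");p=camera("top");b=p["pixels"]
def cen(im):
    g=cv2.GaussianBlur(cv2.cvtColor(im,cv2.COLOR_BGR2GRAY),(3,3),0)[155:212,285:340]
    m=(g<85).astype(np.uint8);n,l,st,c=cv2.connectedComponentsWithStats(m);i=1+np.argmax(st[1:,4]);return c[i]+[285,155],st[i]
print(cen(a),cen(b))
# predicted shift of the dial (z~.25) and legs for full levelling, pivot about the side feet at centre axis
c0=np.array([.589,-.172]);d=np.array([-.095,-.995])
for z in(.045,.2,.264):
    X0=np.r_[c0-d*0.064*z,z];X1=np.r_[c0,z];print(z,np.array(proj(p,X1))-proj(p,X0))
for n,(x0,y0,x1,y1) in dict(far=(325,183,362,208),front=(296,215,318,242),back=(302,146,320,165)).items():
    A=cv2.cvtColor(a,6)[y0:y1,x0:x1];B=cv2.cvtColor(b,6)[y0:y1,x0:x1]
    W=np.eye(2,3,dtype=np.float32)
    cc,W=cv2.findTransformECC(A,B,W,cv2.MOTION_TRANSLATION);print(n,cc,W[:,2])
A=cv2.cvtColor(a,6)[155:212,285:340];B=cv2.cvtColor(b,6)[155:212,285:340];W=np.eye(2,3,dtype=np.float32);W[0,2]=4
print(cv2.findTransformECC(A,B,W,cv2.MOTION_TRANSLATION))
```

```text
(array([309.9620438 , 184.67810219]), array([   0,    7,   46,   47, 1370], dtype=int32)) (array([314.36917293, 185.09022556]), array([   0,    9,   51,   43, 1330], dtype=int32))
0.045 [0.86842507 0.06546361]
0.2 [4.30135558 0.32359926]
0.264 [5.95937826 0.44790367]
far 0.9479605112401052 [4.142436  0.6753227]
front 0.9867017075581859 [0.5476881  0.02279826]
back 0.8810011226483685 [ 0.9242167 -0.7782367]
(0.9626801702640565, array([[1.        , 0.        , 4.209887  ],
       [0.        , 1.        , 0.38742736]], dtype=float32))
```

Call:
move_arm(targets=[{"delta_pos": [0.005, 0, 0], "twist": [0, 0, 0], "fingers": 0.57}, {"delta_pos": [0.02, 0, 0], "twist": [0, 0, 0], "fingers": 0.57}, {"delta_pos": [0.04, 0, -0.02], "twist": [0, 0, 0], "fingers": 0.57}, {"delta_pos": [0.05, 0, -0.05], "twist": [0, 0, 0], "fingers": 0.57}, {"delta_pos": [0.05, 0, -0.05], "twist": [0, 0, 0], "fingers": 0.57}])

```text
t: 11.72
eef_pos: [0.6212, 0.1978, 0.1409]
eef_rot: [0.0, 0.74, 0.672, -0.0]
wrist_force: [1.0, -0.3, -0.2]
opening: 0.0202
```

Call:
move_arm(targets=[{"delta_pos": [0.05, 0, -0.05], "twist": [0, 0, 0], "fingers": 0.57}, {"delta_pos": [0.05, 0, -0.02], "twist": [0, 0, 0], "fingers": 0.57}, {"delta_pos": [0, 0, 0], "twist": [0, 0, 0], "fingers": 0.57}])

```text
t: 12.1
eef_pos: [0.6302, 0.2956, 0.2051]
eef_rot: [-0.0, 0.738, 0.674, 0.001]
wrist_force: [-0.4, -0.9, -0.8]
opening: 0.02
```

Run:
```python
from h import *
s=bot.sense();print(s["t"],s["eef_pos"],s["wrist_force"])
p=camera("top");cv2.imwrite("pics/t9.png",p["pixels"])
for o in wedge(p):print(o)
q=camera("scene");cv2.imwrite("pics/s9.png",q["pixels"])
s0=cv2.imread("pics/scene0.png")
f=lambda im,k:cv2.resize(im,None,fx=k,fy=k,interpolation=cv2.INTER_CUBIC)
A=f(p["pixels"][145:245,215:365],5)[:, :750][:300]
B=np.hstack([f(s0[95:195,178:253],5),f(q["pixels"][95:195,178:253],5)])[:, :750]
top=cv2.resize(f(p["pixels"][145:220,205:365],4),(750,300))
cv2.imwrite("pics/m9.png",np.vstack([top,cv2.resize(B,(750,300*1))]) if 0 else B)
```

```text
12.1 [0.63020304 0.29560402 0.20513279] [-0.3741489  -0.88207981 -0.75389781]
(array([ 0.597 , -0.0294]), array([0.046, 0.128]), [[0.5669999718666077, -0.09030000120401382], [0.6129000186920166, -0.09539999812841415], [0.6270999908447266, 0.03150000050663948], [0.5810999870300293, 0.03669999912381172]])
```

View pics/m9.png

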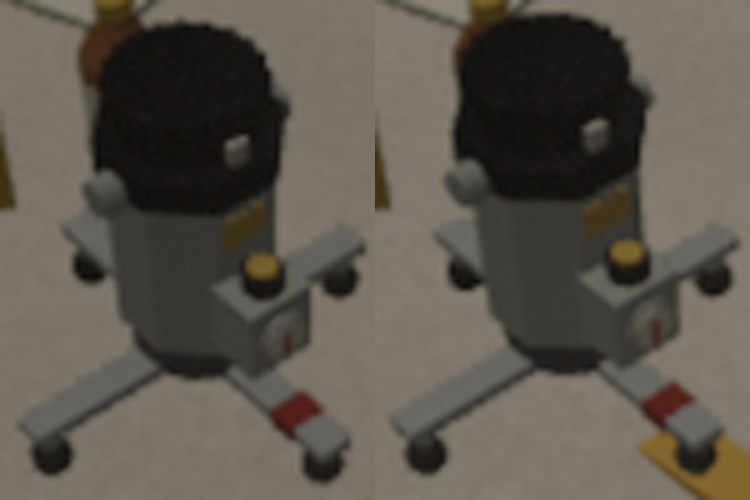

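Run:
```python
from h import *
q=camera("scene");p=camera("top")
d=np.array([-.095,-.995,0]);d/=np.linalg.norm(d);c=np.array([.589,-.172,0]);e=np.cross([0,0,1],d)
def sh(P,x,y,z,th=.064):
    X1=c+d*x+e*y+[0,0,z]
    X0=c+d*(x*np.cos(th)-z*np.sin(th))+e*y+[0,0,z*np.cos(th)+x*np.sin(th)]
    return np.array(proj(P,X0)).round(1),(np.array(proj(P,X1))-proj(P,X0)).round(2)
for n,v in dict(topc=(0,0,.264),window_hi=(-.05,-.02,.23),window_lo=(-.05,-.02,.21),cap=(-.07,0,.13),short=(-.125,0,.014),far=(.125,0,.022),side=(0,-.125,.014)).items():
    print(n,"scene",*sh(q,*v),"top",*sh(p,*v))
S0=cv2.imread("pics/scene0.png");S1=q["pixels"];T0=cv2.imread("pics/top0.png");T1=p["pixels"]
k=8;f=lambda im:cv2.resize(im,None,fx=k,fy=k,interpolation=3)
def tm(a,b,box):
    x0,y0,x1,y1=box;r=cv2.matchTemplate(f(b[y0-8:y1+8,x0-8:x1+8])[4:-4,4:-4],f(a[y0:y1,x0:x1]),cv2.TM_CCOEFF_NORMED);_,v,_,l=cv2.minMaxLoc(r)
    return round(v,3),(l[0]+4)/k-8,(l[1]+4)/k-8
for n,b in dict(dial=(198,99,234,120),window=(221,120,230,130),cap=(225,144,236,156),short=(237,183,248,193),far=(191,143,201,152),sideL=(183,181,194,190),sideR=(241,146,251,155)).items():print(n,"scene",tm(S0,S1,b))
print("cap top",tm(T0,T1,(282,180,293,192)),"dial",tm(T0,T1,(292,163,333,207)))
```

```text
topc scene [217.1 109. ] [-3.65 -2.67] top [311.4 181.5] [5.98 0.41]
window_hi scene [233.6 123.7] [-3.28 -3.24] top [292.9 189.3] [5.15 0.17]
window_lo scene [233.6 128.8] [-2.96 -3.01] top [292.7 190.5] [4.64 0.14]
cap scene [233.1 154.4] [-1.79 -2.43] top [286.  188.1] [ 2.73 -0.06]
short scene [244.4 188.5] [-0.2  -1.76] top [269.3 193. ] [ 0.29 -0.36]
far scene [197.3 146.1] [-0.02  1.46] top [344.  197.5] [0.01 0.39]
side scene [247.2 150.3] [-0.17 -0.13] top [304.2 232.4] [0.27 0.02]
dial scene (0.951, -3.0, -2.0)
window scene (0.94, -3.0, -3.0)
cap scene (0.959, -2.0, -3.0)
short scene (0.831, 0.0, -2.0)
far scene (0.926, 0.0, 1.0)
sideL scene (0.969, 0.0, 0.0)
sideR scene (0.956, 0.0, 0.0)
cap top (0.884, 3.0, 0.0) dial (0.947, 4.0, 0.0)
```

```bash
python3 -c "
from h import *
print(bot.hand_in())"
```

```text
the job is handed in; nothing more can be done
None
```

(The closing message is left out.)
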